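# Put the walnut finial away in the screw-top jar

## Robot

A 6-joint arm with a two-finger parallel gripper is mounted at the origin on the work surface. World frame = base frame: x ahead of the robot, y to its left, z up, the work surface at z = 0. Lengths are in mm, angles in rad, forces in N, time in s.
With the tool pointing down it reaches from about 350 to 775 mm from the base axis. Payload 7.3 kg.
Tool frame: the origin (TCP) lies on the mounting face of the last link; the fingertips stand 178 mm ahead of it and the grasp point (between the pads) lies 159 mm ahead of it; z points along the fingers, y is the line along which they close (so a half turn about z gives the same grasp; the last joint's range is limited). The gripper opens to 92 mm and grips with 3 to 60 N. Pads are 19 mm wide; open, the fingers measure 130 mm over their backs; the gripper's body (75 mm by 190 mm) begins 47 mm behind the grasp point.
Start: joints at [-1.32, 0.342, 1.524, -0, 1.275, -0.146], TCP at [202.916, -484.203, 404.741] pointing down, gripper open.
Joint ranges: [-2.53, 2.53], [-0.77, 2.02], [0.04, 2.7], [-1, 4.14], [0.28, 2.66], [-3.11, 3.11]. Speed limits (rad/s): [2.57, 2.57, 3.14, 3.14, 3.14, 3.14].

## Interface

Orientations are given as [roll, pitch, yaw] about the fixed x, y, z axes, in that order (R = Rz(yaw) Ry(pitch) Rx(roll)).
In Python, from plant import bot, imaging, sensors, workorder gives the robot as it stands (bot), with the cameras (imaging), the readings (sensors) and the job (workorder).
- The arm moves only by the shell command python3 shift.py, which reads ROWS from standard input. ROWS is 1 to 5 rows, parted by semicolons, with the numbers parted by commas; each row has 5 numbers: the finger opening in mm, then dx, dy, dz in mm, then a turn about the tool's z in rad; each row is the pose to reach, as a shift and turn from the pose commanded when the command began, along the tool's axes at that moment; what a row does not reach only later rows make up. A row lasts 1/8 s, in which the tool goes at most 62.5 mm and 0.188 rad, less where a joint would pass 70% of its speed; a pose out of reach is approached as far as the arm can. The fingers move at their own pace and stop on an object; the grip force is fixed at half the most. Time passes only in rows, so rows that do not move let the fingers close. It prints the time, the measured TCP pose, the force, the opening and the grip force at its end. Input that does not fit is refused with a message, and nothing moves.
- sensors.get_obs(): the state, without advancing time (a new reading comes with each control period).
- imaging.capture(name): name is "side" or "top" or "wrist"; returns a dict with "color" (384x512x3 uint8, red, green, blue), "K" (3x3 intrinsics, pixels), "R" (3x3) and "t" (3): a world point X has camera coordinates R X + t. Camera axes: x right, y down, z forward; pixel columns grow to the right and rows downward; lengths in mm; the calibration is good to about 2 mm. A picture is of the moment at which its call begins. There is no depth.
- workorder.close_job(): hands the job in; it is judged then, once.
The state is a dict: "time": time; "joint_positions": joint angles; "dq": joint speeds; "tau": joint torques, N m; "tool_pos": TCP position; "tcp_rot": TCP orientation; "contact_force": force on the tool from outside, world axes, zero at the start; "moment": the same for the moment, N m; "grip_width": finger opening in mm; "finger_force": force on a finger pad.
Only numpy, scipy, OpenCV 4.12 (cv2) and the standard library are available. Lean on these libraries where they do the work, as an engineer would, in place of code of your own. Each camera call takes 0.05 s, during which the arm holds its last target. There are 200 camera calls.

## Task

Unscrew the red lid from the glass jar (counter-clockwise, a little over one turn, until the threads let go), lift it off and lay it gently, top up, on the round cork pad. Then pluck the dark walnut finial from the grey pocket tray, put it in the jar so that it rests wholly inside, and let go. Leave the other two finials in their pockets, and everything else on the bench where it is.

Things in the scene. Friction and masses are not known exactly. Their poses are not given: they have to be found in the camera images.
- lid: red round screw lid, 63 mm diameter, 36 mm tall, hollow (32 mm deep), 90 g, white radial mark along +x on its flat top. Origin: on the axis at the lower edge of its skirt, z up. Closed, its origin is 77 mm above the bench. It turns with little friction and stays at whatever angle it is left. Free of the thread, it must still rise 14 mm before the skirt clears the rim
- lid_top (a point): centre of the lid's top face, 36 mm above its origin; 113 mm above the bench when closed. Right-hand thread, lead 15 mm per turn, about 1 mm of play: turned counter-clockwise from above it climbs 18.75 mm in 1.25 turns (7.85 rad) and is then free (allow 0.1 turn more for slip); pulled up before that, two lugs inside the skirt hold it
- jar: clear glass jar (body 92 mm diameter, neck with thread 55 mm over the threads) fixed on a 120 x 120 x 12 mm plywood plate which is screwed to the bench: it does not move. Origin: on the jar's axis at bench height, z up. Inner floor 16 mm, shoulder about 72 mm, rim 109 mm above the bench.
- jar_mouth (a point): centre of the jar's mouth at rim height, 109 mm above the bench; the opening is 41 mm in diameter, z up
- pad: fixed round cork pad, 110 mm diameter, 8 mm thick; origin at its centre at bench height
- tray: fixed grey tray, 205 x 76 x 36 mm (x, y, z), with three round pockets 32 mm in diameter and 30 mm deep in a row along its x axis at x = -65, 0 and +65 mm; origin under its centre at bench height. One finial stands upright in each pocket
- finial_walnut: dark brown wooden finial (turned lamp ornament), 80 mm tall, 35 g: cylindrical foot 25 mm in diameter, a waist, cylindrical head 26 mm in diameter in its top 30 mm. Origin: centre of its foot; z along it towards the head. In its pocket the foot stands 6 mm above the bench, the head's top at 86 mm
- finial_walnut_mid (a point): middle of the walnut finial, on its axis 40 mm above its foot
- finial_maple: same finial in pale wood, to be left in its pocket; origin at its foot
- finial_steel: same finial in bright steel, to be left in its pocket; origin at its foot
- screwdriver: blue-handled screwdriver lying flat along its x axis, 190 mm long, up to 26 mm thick: bystander, origin under its middle
- oak_strip: strip of oak lying flat, 180 x 28 x 20 mm (x, y, z): bystander, origin under its centre
- glue: white glue bottle standing, 58 mm diameter, 180 mm tall: bystander, origin under its centre
- spray: yellow spray can standing, 54 mm diameter, 170 mm tall: bystander, origin under its centre
- wax_tin: flat aluminium wax tin, 84 mm diameter, 42 mm tall: bystander, origin under its centre
- tape_measure: yellow tape measure standing on edge, 70 x 36 x 62 mm (x, y, z): bystander, origin under its centre

How it is judged (in metres and radians):
On the way, in this order (a step that is already met when the one before it is completed fails the run):
1. the lid is off the jar: its skirt is above the rim (z of lid in the frame of jar_mouth above 0.002 m), for 0.1 s.
2. the lid lies top up on the cork pad, released (horizontal distance between lid and pad below 0.035 m and z of lid in the frame of pad between 0.004 and 0.014 m and angle between lid's own z axis and vertical below 0.12 rad and linear speed of lid below 0.03 m/s and contact force between lid and the fingers below 0.05 N), for 0.2 s.
3. the walnut finial has been plucked and its foot is above its pocket (z of finial_walnut_mid in the frame of tray above 0.076 m), for 0.1 s.
At the end, for the whole second after the job is handed in: Lid flat, top up, at rest on the cork pad (centre within 35 mm of the pad's), walnut finial at rest wholly inside the jar (its middle lower than 72 mm above the bench), both released; other finials within 15 mm and bystanders within 30 mm of their starts (all of step 2 and horizontal distance between finial_walnut_mid and jar below 0.04 m and z of finial_walnut_mid in the frame of jar between 0.015 and 0.072 m and linear speed of finial_walnut below 0.03 m/s and distance of each of finial_maple, finial_steel from where it was at the start of the episode below 0.015 m and distance of each of screwdriver, oak_strip, glue, spray, wax_tin, tape_measure from where it was at the start of the episode below 0.03 m and contact force between finial_walnut and the fingers below 0.05 N); the robot touches nothing.
It fails at once if the lid is dropped: it moves faster than 0.6 m/s with no finger touching it (linear speed of lid above 0.6 m/s and contact force between lid and the fingers below 0.05 N).
It fails at once if another finial is taken out of its pocket (distance of any of finial_maple, finial_steel from where it was at the start of the episode above 0.02 m).
It fails at once if a bystander is knocked over or pushed away (more than 40 mm, or tilted more than 0.5 rad) (distance of any of screwdriver, oak_strip, glue, spray, wax_tin, tape_measure from where it was at the start of the episode above 0.04 m or angle between any of glue, spray, wax_tin, tape_measure's own z axis and vertical above 0.5 rad).
It also fails if it takes over 72 s, if anything falls off the work surface, if the arm or the gripper's body presses on something with over 40 N, if the wrist force passes 120 N, or if a joint passes its speed limit or range.

## Working session

There is one attempt and no reset: what is moved stays moved. The work goes in short steps, Python scripts to look and compute and a shell command to move; the robot and the scene stay as the last step left them, time stands still between calls to the robot, and variables do not carry over. Pictures are saved under pics/ and viewed, at most 10 in all, crops included, and the job is handed in when it is done.

```bash
ls; mkdir -p pics
python3 - <<'E'
from plant import bot, imaging, sensors, workorder
import cv2,numpy as np,json
d={}
for n in("side","top"):
    c=imaging.capture(n); cv2.imwrite(f"pics/{n}0.png",c["color"][:,:,::-1]); np.savez(f"{n}0.npz",**c)
    print(n,np.round(c["K"],1).tolist(),np.round(-c["R"].T@c["t"]),np.round(c["R"],2).tolist())
o=sensors.get_obs();print(o)
E
```

```text
pics
plant.py
shift.py
side [[401.9, 0.0, 259.5], [0.0, 401.9, 196.6], [0.0, 0.0, 1.0]] [417. 697. 589.] [[-0.96, -0.28, 0.0], [-0.16, 0.55, -0.82], [0.23, -0.79, -0.57]]
top [[356.9, 0.0, 255.8], [0.0, 356.9, 188.1], [0.0, 0.0, 1.0]] [532. -10. 858.] [[-0.02, -1.0, -0.01], [-0.99, 0.02, -0.15], [0.15, 0.01, -0.99]]
{'time': 0.1, 'joint_positions': array([-1.32001543e+00,  3.42640970e-01,  1.52490206e+00, -2.03111497e-06,
        1.27539198e+00, -1.46000995e-01]), 'dq': array([-1.11764353e-03, -1.65046775e-05, -2.03493518e-03,  1.24604359e-04,
        2.99334685e-04,  2.59037722e-03]), 'tau': array([ 1.39038126e-03, -4.32003307e+01, -2.44694817e+01,  7.19160866e-02,
        5.26016636e-02, -4.74628132e-05]), 'tool_pos': array([ 202.87825716, -484.09105096,  404.1273455 ]), 'tcp_rot': array([-3.14026429e+00, -1.93368866e-04,  3.96782357e-01]), 'contact_force': array([-1.46235483,  0.3450722 ,  0.11559088]), 'moment': array([ 0.00039707,  0.02002395, -0.01750276]), 'finger_force': 0.0, 'grip_width': 91.54388169166778}
```

View pics/side0.png

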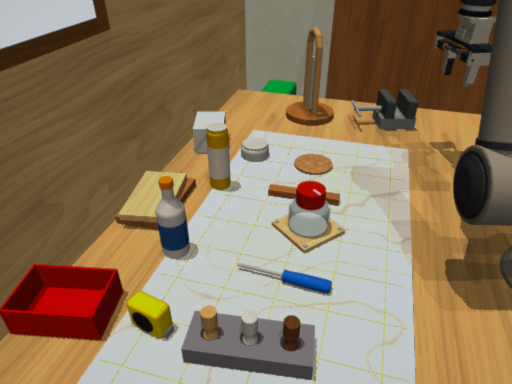

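View pics/top0.png

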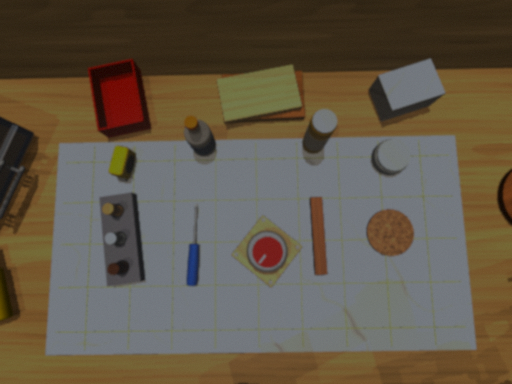

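Side view: lid top at about (313,188), pad (313,164), walnut head (291,322). Top view: lid (267,251), pad (390,232), walnut head (114,268). Next step is to zoom in for accurate pixel positions.

Run:
```python
import cv2,numpy as np
s=cv2.imread("pics/side0.png");t=cv2.imread("pics/top0.png")
def z(im,x,y,w,h): return cv2.resize(im[y:y+h,x:x+w],(400,300),interpolation=cv2.INTER_CUBIC)
t2=cv2.convertScaleAbs(t,alpha=1.6)
cv2.imwrite("pics/z.png",np.vstack([np.hstack([z(s,280,170,80,60),z(t2,227,221,80,60)]),np.hstack([z(s,240,305,80,60),z(t2,90,235,80,60)])]))
for im,n,roi in((s,'side',(280,150,345,235)),(t,'top',(240,225,300,280))):
    h=cv2.cvtColor(im,cv2.COLOR_BGR2HSV);x0,y0,x1,y1=roi
    m=((h[...,0]<8)|(h[...,0]>172))&(h[...,1]>150)&(h[...,2]>60);m=m[y0:y1,x0:x1]
    ys,xs=np.nonzero(m);print(n,xs.min()+x0,xs.max()+x0,ys.min()+y0,ys.max()+y0,xs.mean()+x0,ys.mean()+y0)
    for r in range(0,y1-y0,2):
        q=np.nonzero(m[r])[0]
        if len(q):print(r+y0,q.min()+x0,q.max()+x0,end=' | ')
    print()
for im,n,roi in((s,'side',(290,150,336,176)),(t,'top',(360,200,420,262))):
    h=cv2.cvtColor(im,cv2.COLOR_BGR2HSV);x0,y0,x1,y1=roi
    m=(h[y0:y1,x0:x1,1]>90).astype(np.uint8)
    c=max(cv2.findContours(m,cv2.RETR_EXTERNAL,cv2.CHAIN_APPROX_NONE)[0],key=cv2.contourArea)
    print(n,'pad',cv2.fitEllipse(c+np.array([x0,y0])))
```

```text
side 296 325 181 209 310.12034383954153 194.99570200573066
182 302 317 | 184 299 321 | 186 298 323 | 188 297 325 | 190 296 325 | 192 296 325 | 194 296 325 | 196 296 324 | 198 296 324 | 200 297 324 | 202 297 323 | 204 298 322 | 206 300 321 | 208 304 318 | 
top 253 281 238 266 267.6342668863262 251.24052718286657
239 261 274 | 241 258 276 | 243 256 278 | 245 255 280 | 247 254 280 | 249 254 281 | 251 253 281 | 253 253 281 | 255 254 281 | 257 254 280 | 259 255 279 | 261 257 278 | 263 262 276 | 265 262 273 | 
side pad ((313.15142822265625, 163.74188232421875), (19.705421447753906, 36.915199279785156), 94.67654418945312)
top pad ((389.753173828125, 232.2069549560547), (43.942787170410156, 46.17852020263672), 130.5110321044922)
```

View pics/z.png

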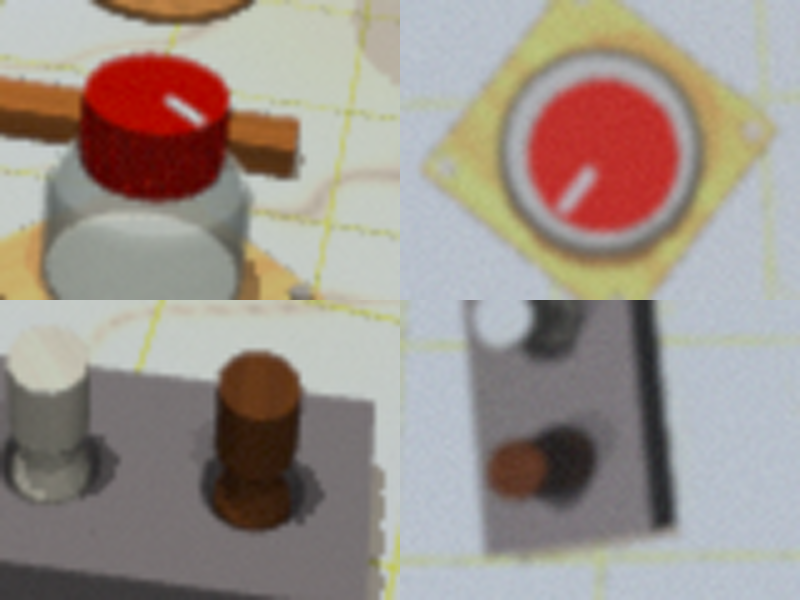

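The zoom puts the lid top centre at side (310.6,188.2) and top (267.2,251.4). The walnut head top is at side (291.2,321.8) and top (113,268.2).

```bash
cat > h.py <<'E'
import numpy as np
C={n:np.load(f"{n}0.npz") for n in("side","top")}
def tri(p):
    A=[];b=[]
    for c,u,v in p:
        P=c["K"]@np.c_[c["R"],c["t"]]
        for k,x in((0,u),(1,v)): r=x*P[2]-P[k];A.append(r[:3]);b.append(-r[3])
    A=np.array(A);b=np.array(b);x=np.linalg.lstsq(A,b,rcond=None)[0];return x
def plane(c,u,v,z):
    d=c["R"].T@np.linalg.inv(c["K"])@[u,v,1];o=-c["R"].T@c["t"];return o+d*(z-o[2])/d[2]
def proj(c,X):
    q=c["K"]@(c["R"]@np.array(X,float)+c["t"]);return q[:2]/q[2]
E
python3 - <<'E'
from h import *
np.set_printoptions(precision=1,suppress=True)
for n,a,b,z in(("lid",(310.6,188.2),(267.2,251.4),113),("pad",(313.1,162.9),(389.8,232.2),8),("wal",(291.2,321.8),(113,268.2),86)):
    X=tri([(C["side"],*a),(C["top"],*b)]);print(n,X,[proj(C[c],X)-p for c,p in(("side",a),("top",b))],plane(C["side"],*a,z),plane(C["top"],*b,z))
for n,u,v,z in(("spraytop",326,116,170),("gluetop",190,123,180),("tin",394,155,42),("steelhead",110,239,86),("maple",108,208,86)):print(n,plane(C["top"],u,v,z))
E
```

```text
lid [509.4 -22.3 113. ] [array([-0.3, -0. ]), array([0.1, 0.3])] [508.9 -22.5 113. ] [510.1 -22.2 113. ]
pad [ 545.9 -313.2    8.1] [array([-0.2, -0. ]), array([0.1, 0.3])] [ 545.4 -313.5    8. ] [ 546.6 -313.2    8. ]
wal [478.8 306.3  85. ] [array([-0.4, -0. ]), array([0.1, 0.4])] [478.1 306.9  86. ] [479.7 306.   86. ]
spraytop [ 776.8 -144.9  170. ]
gluetop [764.8 126.1 180. ]
tin [ 724.2 -323.7   42. ]
steelhead [541.3 315.1  86. ]
maple [608.4 322.3  86. ]
```

```bash
cat >> h.py <<'E'
def to(x,y,z,yaw=None):
    "tool-axis shift from the measured TCP to a world TCP target"
    from plant import bot, imaging, sensors, workorder
    from scipy.spatial.transform import Rotation as R
    o=sensors.get_obs();M=R.from_euler("xyz",o["tcp_rot"])
    d=M.inv().apply(np.array([x,y,z])-o["tool_pos"])
    dy=None if yaw is None else -(yaw-o["tcp_rot"][2])
    print("t",round(o["time"],2),"tcp",o["tool_pos"].round(1),"rpy",o["tcp_rot"].round(3),"q6",o["joint_positions"][5].round(3),"shift",d.round(1),"turn",dy,"F",o["contact_force"].round(1),"w",round(o["grip_width"],1),round(o["finger_force"],1))
E
echo '92,50,-33,10,0;92,100,-66,30,0;92,150,-100,40,0;92,200,-133,60,0;92,250,-167,70,0' | python3 shift.py
echo '92,50,-33,0,0.18;92,100,-66,0,0.36;92,150,-100,0,0.54;92,200,-133,0,0.72;92,211,-140,0,0.9' | python3 shift.py
echo '92,0,0,0,0.18;92,0,0,0,0.36;92,0,0,0,0.54;92,0,0,0,0.72;92,0,0,0,0.82' | python3 shift.py
python3 -c "
from h import *
to(509.4,-22.3,257,-1.323)"
echo '92,0,0,40,0;92,0,0,65,0;92,0,0,77,0;92,0,0,77,0;92,0,0,77,0' | python3 shift.py
echo '60,0,0,0,0;60,0,0,0,0;60,0,0,0,0;60,0,0,0,0;60,0,0,0,0' | python3 shift.py
python3 -c "
from h import *
to(509.4,-22.3,257,-1.323)"
```

```text
time: 2.6
tool_pos: [509.8, -23.0, 258.6]
tcp_rot: [-3.14, -0.001, -1.246]
contact_force: [0.3, 0.1, 0.2]
grip_width: 91.7
finger_force: 0.0
time: 3.22
tool_pos: [509.4, -22.9, 257.9]
tcp_rot: [3.142, -0.0, -1.246]
contact_force: [-1.2, -0.3, 2.1]
grip_width: 62.7
finger_force: 30.0
t 3.23 tcp [509.4 -22.9 257.9] rpy [ 3.142 -0.    -1.246] q6 2.621 shift [-0.6 -0.2  0.9] turn 0.07733894864768498 F [-1.2 -0.3  2.1] w 62.7 30.0
```

```bash
echo '50,0,0,-0.4,-0.18;50,0,0,-0.9,-0.36;50,0,0,-1.3,-0.54;50,0,0,-1.7,-0.72;50,0,0,-2.1,-0.9' | python3 shift.py
echo '50,0,0,-0.4,-0.18;50,0,0,-0.9,-0.36;50,0,0,-1.3,-0.54;50,0,0,-1.7,-0.72;50,0,0,-2.1,-0.9' | python3 shift.py
python3 -c "
from plant import bot, imaging, sensors, workorder
import cv2
o=sensors.get_obs();print(o['joint_positions'][5],o['moment'],o['grip_width'])
for n in('side','top'): cv2.imwrite(f'pics/{n}1.png',imaging.capture(n)['color'][:,:,::-1])
import numpy as np
f=lambda n,x,y:cv2.resize(cv2.imread(n)[y:y+75,x:x+100],(400,300),interpolation=2)
cv2.imwrite('pics/z1.png',np.hstack([f('pics/side0.png',260,150),f('pics/side1.png',260,150)]))"
```

```text
time: 3.85
tool_pos: [509.4, -22.9, 259.5]
tcp_rot: [3.141, 0.0, -0.34]
contact_force: [-0.4, 0.3, -0.7]
grip_width: 62.6
finger_force: 30.0
time: 4.47
tool_pos: [509.7, -22.2, 261.7]
tcp_rot: [-3.14, -0.001, 0.56]
contact_force: [0.9, 5.8, -1.5]
grip_width: 62.5
finger_force: 30.0
0.8154910887153586 [ 0.8708398  -0.33065842 -0.0659511 ] 62.50386585095155
```

View pics/z1.png

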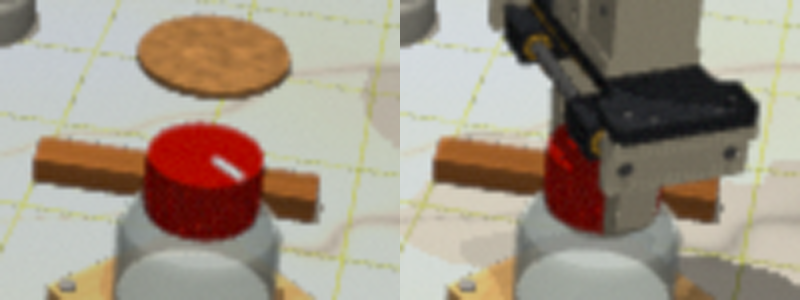

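In the crop the lid is held by the fingers and its lower edge has risen slightly, from y≈240 to ≈234. The lid is turning with the gripper and the forces are small, so I'll continue.

```bash
echo '50,0,0,-0.4,-0.18;50,0,0,-0.9,-0.36;50,0,0,-1.3,-0.54;50,0,0,-1.7,-0.72;50,0,0,-2.1,-0.9' | python3 shift.py
echo '50,0,0,-0.4,-0.18;50,0,0,-0.9,-0.36;50,0,0,-1.3,-0.54;50,0,0,-1.7,-0.72;50,0,0,-2.2,-0.9' | python3 shift.py
echo '50,0,0,-0.4,-0.18;50,0,0,-0.9,-0.36;50,0,0,-1.3,-0.54;50,0,0,-1.7,-0.72;50,0,0,-2.1,-0.9' | python3 shift.py
echo '50,0,0,-0.4,-0.18;50,0,0,-0.9,-0.36;50,0,0,-1.3,-0.54;50,0,0,-1.7,-0.72;50,0,0,-2.1,-0.9' | python3 shift.py
python3 -c "
from h import *
to(509.4,-22.3,257,-1.323)
from plant import bot, imaging, sensors, workorder
print(sensors.get_obs()['moment'])"
```

```text
time: 5.2
tool_pos: [509.3, -21.3, 263.5]
tcp_rot: [-3.141, -0.004, 1.457]
contact_force: [1.0, 10.4, -0.6]
grip_width: 62.9
finger_force: 30.0
time: 5.82
tool_pos: [508.4, -21.5, 265.4]
tcp_rot: [-3.141, -0.005, 2.357]
contact_force: [-2.1, 12.3, -0.4]
grip_width: 62.8
finger_force: 30.0
time: 6.45
tool_pos: [508.0, -22.2, 267.5]
tcp_rot: [3.139, -0.005, -3.026]
contact_force: [-5.8, 4.7, 1.6]
grip_width: 63.1
finger_force: 30.0
time: 7.08
tool_pos: [508.5, -22.9, 269.9]
tcp_rot: [3.138, -0.002, -2.125]
contact_force: [-2.9, -0.1, 2.6]
grip_width: 62.9
finger_force: 30.0
t 7.08 tcp [508.5 -22.9 269.9] rpy [ 3.138e+00 -2.000e-03 -2.125e+00] q6 -2.782 shift [-1.  -0.5 12.9] turn -0.8024374393481795 F [-2.9 -0.1  2.6] w 62.9 30.0
[ 0.08740719  0.51037649 -0.0312806 ]
```

```bash
echo '92,0,0,0,0;92,0,0,0,0;92,0,0,0,0' | python3 shift.py
echo '92,0,0,0,0.18;92,0,0,0,0.36;92,0,0,0,0.54;92,0,0,0,0.72;92,0,0,0,0.9' | python3 shift.py
echo '92,0,0,0,0.18;92,0,0,0,0.36;92,0,0,0,0.54;92,0,0,0,0.72;92,0,0,0,0.9' | python3 shift.py
echo '92,0,0,0,0.18;92,0,0,0,0.36;92,0,0,0,0.54;92,0,0,0,0.72;92,0,0,0,0.9' | python3 shift.py
echo '92,0,0,0,0.18;92,0,0,0,0.36;92,0,0,0,0.54;92,0,0,0,0.54;92,0,0,0,0.54' | python3 shift.py
python3 -c "
from h import *
to(509.2,-22.4,270)
from plant import bot, imaging, sensors, workorder
import cv2
im=[cv2.resize(imaging.capture('side')['color'][150:225,260:360,::-1],(400,300),interpolation=2),cv2.resize(imaging.capture('wrist')['color'][:,:,::-1],(400,300))]
cv2.imwrite('pics/z2.png',np.hstack(im))"
```

```text
time: 7.45
tool_pos: [509.6, -23.0, 270.5]
tcp_rot: [-3.141, 0.0, -2.131]
contact_force: [-0.1, 0.5, -0.3]
grip_width: 87.9
finger_force: 0.0
time: 8.07
tool_pos: [509.6, -22.9, 270.4]
tcp_rot: [-3.141, 0.0, -3.037]
contact_force: [-0.9, 0.4, 0.6]
grip_width: 91.7
finger_force: 0.0
time: 8.7
tool_pos: [509.6, -22.9, 270.5]
tcp_rot: [3.141, 0.0, 2.347]
contact_force: [0.7, 0.2, -0.1]
grip_width: 91.6
finger_force: 0.0
time: 9.32
tool_pos: [509.6, -22.9, 270.4]
tcp_rot: [3.141, 0.0, 1.447]
contact_force: [-0.2, -0.2, 0.7]
grip_width: 91.6
finger_force: 0.0
time: 9.95
tool_pos: [509.5, -22.9, 270.4]
tcp_rot: [3.141, 0.0, 0.917]
contact_force: [-0.5, 0.9, 0.2]
grip_width: 91.9
finger_force: 0.0
t 9.95 tcp [509.5 -22.9 270.4] rpy [3.141 0.    0.917] q6 0.458 shift [ 0.2 -0.5  0.4] turn None F [-0.5  0.9  0.2] w 91.9 0.0
```

View pics/z2.png

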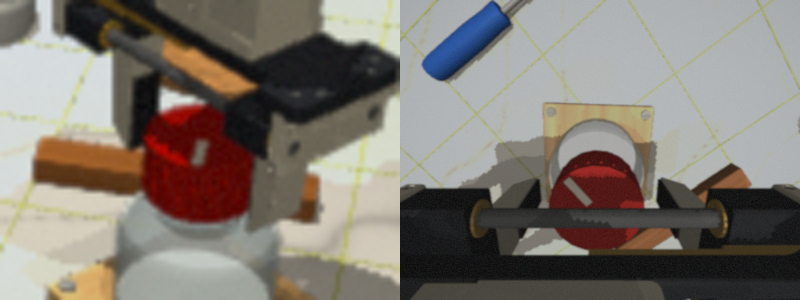

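The lid has risen by about 20 px in the crop, its mark has turned, and it sits between the open fingers. Next I regrip and finish the turn.

```bash
echo '50,0,0,0,0;50,0,0,0,0;50,0,0,0,0;50,0,0,0,0;50,0,0,0,0' | python3 shift.py
echo '50,0,0,-0.4,-0.18;50,0,0,-0.9,-0.36;50,0,0,-1.3,-0.54;50,0,0,-1.7,-0.72;50,0,0,-2.1,-0.9' | python3 shift.py
echo '50,0,0,-0.4,-0.18;50,0,0,-0.9,-0.36;50,0,0,-1.3,-0.54;50,0,0,-1.7,-0.72;50,0,0,-2.2,-0.9' | python3 shift.py
echo '50,0,0,-0.4,-0.18;50,0,0,-0.9,-0.36;50,0,0,-1.3,-0.54;50,0,0,-1.7,-0.72;50,0,0,-2.1,-0.9' | python3 shift.py
echo '50,0,0,-0.4,-0.18;50,0,0,-0.8,-0.36;50,0,0,-1.2,-0.45;50,0,0,-1.2,-0.45;50,0,0,-1.2,-0.45' | python3 shift.py
python3 -c "
from h import *
to(509.2,-22.4,270)"
```

```text
time: 10.68
tool_pos: [509.1, -22.7, 270.3]
tcp_rot: [-3.14, 0.0, 0.914]
contact_force: [-3.2, 2.1, 1.8]
grip_width: 63.1
finger_force: 30.0
time: 11.3
tool_pos: [509.4, -22.3, 272.5]
tcp_rot: [3.141, -0.002, 1.82]
contact_force: [-0.1, 11.6, -0.3]
grip_width: 62.8
finger_force: 30.0
time: 11.92
tool_pos: [509.2, -22.5, 274.6]
tcp_rot: [3.141, -0.001, 2.72]
contact_force: [-1.9, 3.8, 1.4]
grip_width: 63.4
finger_force: 30.0
time: 12.55
tool_pos: [509.1, -22.6, 276.7]
tcp_rot: [3.14, -0.001, -2.663]
contact_force: [-2.8, 3.8, 1.6]
grip_width: 62.9
finger_force: 30.0
time: 13.18
tool_pos: [509.1, -22.7, 277.9]
tcp_rot: [3.14, -0.001, -2.22]
contact_force: [-3.5, 2.8, 2.7]
grip_width: 62.8
finger_force: 30.0
t 13.18 tcp [509.1 -22.7 277.9] rpy [ 3.14e+00 -1.00e-03 -2.22e+00] q6 -2.687 shift [-0.4  0.1  7.9] turn None F [-3.5  2.8  2.7] w 62.8 30.0
```

```bash
echo '50,0,0,-1,0;50,0,0,-2,0;50,0,0,-4,0;50,0,0,-4,0' | python3 shift.py
```

```text
time: 13.68
tool_pos: [509.5, -22.9, 282.4]
tcp_rot: [-3.141, 0.0, -2.219]
contact_force: [-4.3, 3.0, 0.7]
grip_width: 63.0
finger_force: 30.0
```

```bash
echo '50,0,0,-10,0;50,0,0,-25,0;50,0,0,-45,0;50,0,0,-60,0;50,0,0,-65,0' | python3 shift.py
python3 -c "
from h import *
to(545.9,-313.2,330)"
```

```text
time: 14.3
tool_pos: [509.7, -23.1, 348.7]
tcp_rot: [-3.139, 0.001, -2.219]
contact_force: [0.3, 0.5, -1.1]
grip_width: 63.1
finger_force: 30.0
t 14.3 tcp [509.7 -23.1 348.7] rpy [-3.139e+00  1.000e-03 -2.219e+00] q6 -2.689 shift [ 209.5 -203.9   19.1] turn None F [ 0.3  0.5 -1.1] w 63.1 30.0
```

```bash
echo '50,20,-20,0,0.18;50,48,-46,0,0.36;50,78,-75,0,0.54;50,108,-105,0,0.72;50,138,-134,0,0.9' | python3 shift.py
python3 -c "
from h import *
to(545.9,-313.2,330)"
```

```text
time: 14.92
tool_pos: [533.0, -215.2, 346.8]
tcp_rot: [-3.142, -0.0, -3.125]
contact_force: [-0.7, -0.5, -0.4]
grip_width: 63.0
finger_force: 30.0
t 14.93 tcp [ 533.  -215.2  346.8] rpy [-3.142 -0.    -3.125] q6 -2.105 shift [-11.2 -98.2  16.8] turn None F [-0.7 -0.5 -0.4] w 63.0 30.0
```

```bash
echo '50,-3,-27,20,0;50,-6,-56,50,0;50,-9,-80,80,0;50,-11,-96,110,0;50,-11,-96,125,0' | python3 shift.py
echo '50,0,0,0,0;50,0,0,0,0' | python3 shift.py
python3 -c "
from h import *
to(545.9,-313.2,190)
from plant import bot, imaging, sensors, workorder
import cv2
c=imaging.capture('side');t=imaging.capture('top')
np.savez('side2.npz',**c)
im=[cv2.resize(a['color'][y:y+75,x:x+100,::-1],(400,300),interpolation=2) for a,x,y in((c,265,100),(t,340,185))]
cv2.imwrite('pics/z3.png',np.hstack(im))"
```

```text
time: 15.55
tool_pos: [545.6, -310.3, 219.8]
tcp_rot: [3.14, -0.002, -3.12]
contact_force: [-0.3, 0.0, -0.3]
grip_width: 63.1
finger_force: 30.0
time: 15.8
tool_pos: [546.6, -309.0, 223.3]
tcp_rot: [-3.141, 0.001, -3.118]
contact_force: [0.0, -0.5, -0.2]
grip_width: 62.7
finger_force: 30.0
t 15.8 tcp [ 546.6 -309.   223.3] rpy [-3.141e+00  1.000e-03 -3.118e+00] q6 -2.231 shift [ 0.8 -4.2 33.3] turn None F [ 0.  -0.5 -0.2] w 62.7 30.0
```

View pics/z3.png

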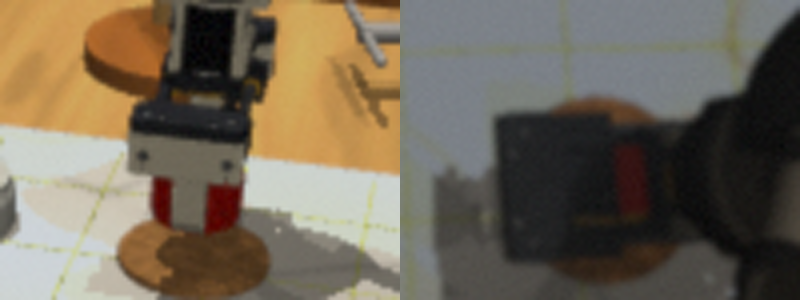

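The lid hangs level over the pad centre, with its lower edge at crop (195,232) and the pad centre at (195,258). Now I lower it, checking force near contact.

```bash
echo '50,0,-2,12,0;50,0,-4,22,0;50,0,-4,29,0;50,0,-4,31,0;50,0,-4,31,0' | python3 shift.py
echo '50,0,0,1,0;50,0,0,1,0;50,0,0,1,0' | python3 shift.py
```

```text
time: 16.52
tool_pos: [546.3, -313.6, 190.8]
tcp_rot: [3.141, -0.0, -3.119]
contact_force: [0.7, -0.9, -0.5]
grip_width: 63.0
finger_force: 30.0
time: 16.9
tool_pos: [546.3, -313.5, 190.2]
tcp_rot: [-3.141, 0.0, -3.119]
contact_force: [0.3, 0.7, -0.7]
grip_width: 63.2
finger_force: 30.0
```

```bash
echo '50,0,0,1,0;50,0,0,1,0;50,0,0,1,0' | python3 shift.py
echo '50,0,0,1,0;50,0,0,1,0;50,0,0,1,0' | python3 shift.py
```

```text
time: 17.27
tool_pos: [546.4, -313.6, 189.5]
tcp_rot: [-3.141, 0.001, -3.119]
contact_force: [-0.1, 0.5, 4.8]
grip_width: 63.2
finger_force: 30.0
time: 17.65
tool_pos: [546.4, -313.6, 189.5]
tcp_rot: [-3.141, 0.001, -3.119]
contact_force: [-2.4, 2.4, 11.9]
grip_width: 63.2
finger_force: 30.0
```

```bash
echo '92,0,0,-1,0;92,0,0,-1,0;92,0,0,-1,0;92,0,0,-1,0;92,0,0,-1,0' | python3 shift.py
echo '92,0,0,-20,0;92,0,0,-60,0;92,0,0,-110,0;92,0,0,-150,0;92,0,0,-150,0' | python3 shift.py
python3 -c "
from h import *
to(478.8,306.3,340,-3.0116)"
```

```text
time: 18.27
tool_pos: [546.2, -313.5, 188.9]
tcp_rot: [3.142, -0.0, -3.119]
contact_force: [0.5, -0.6, 0.1]
grip_width: 91.8
finger_force: 0.0
time: 18.9
tool_pos: [546.8, -313.9, 343.1]
tcp_rot: [-3.137, 0.006, -3.119]
contact_force: [0.3, 1.3, -0.1]
grip_width: 92.0
finger_force: 0.0
t 18.9 tcp [ 546.8 -313.9  343.1] rpy [-3.137  0.006 -3.119] q6 -2.236 shift [ 5.380e+01  6.216e+02 -3.000e-01] turn -0.10720519303076781 F [ 0.3  1.3 -0.1] w 92.0 0.0
```

```bash
echo '92,5,60,0,0;92,10,120,0,0;92,16,180,0,0;92,21,240,0,0;92,26,300,0,0' | python3 shift.py
echo '92,5,60,0,0;92,10,120,0,0;92,16,180,0,0;92,21,240,0,0;92,27,300,0,0' | python3 shift.py
echo '92,0,20,0,-0.11;92,0,20,0,-0.11;92,0,20,0,-0.11;92,0,20,0,-0.11' | python3 shift.py
python3 -c "
from h import *
to(478.8,306.3,244,-3.0116)
from plant import bot, imaging, sensors, workorder
import cv2
w=imaging.capture('wrist');np.savez('w3.npz',**w);s=imaging.capture('top')
print(proj(w,[478.8,306.3,86]),proj(s,[545.9,-313.2,44]))
im=[cv2.resize(w['color'][:,:,::-1],(400,300)),cv2.resize(s['color'][185:260,340:440,::-1],(400,300),interpolation=2)]
cv2.imwrite('pics/z4.png',np.hstack(im))"
```

```text
time: 19.52
tool_pos: [512.7, -12.4, 338.0]
tcp_rot: [3.141, -0.001, -3.119]
contact_force: [1.5, 0.3, -0.7]
grip_width: 91.7
finger_force: 0.0
time: 20.15
tool_pos: [479.0, 286.9, 337.9]
tcp_rot: [-3.141, -0.001, -3.119]
contact_force: [1.7, -0.1, -0.8]
grip_width: 91.8
finger_force: 0.0
time: 20.65
tool_pos: [479.5, 303.9, 338.9]
tcp_rot: [-3.141, -0.0, -3.012]
contact_force: [0.5, 0.2, -0.5]
grip_width: 91.4
finger_force: 0.0
t 20.65 tcp [479.5 303.9 338.9] rpy [-3.141 -0.    -3.012] q6 -1.271 shift [ 0.3  2.5 94.9] turn -0.00011326821207369164 F [ 0.5  0.2 -0.5] w 91.4 0.0
[255.94231668 203.42010456] [395.5265768  232.13707842]
```

View pics/z4.png

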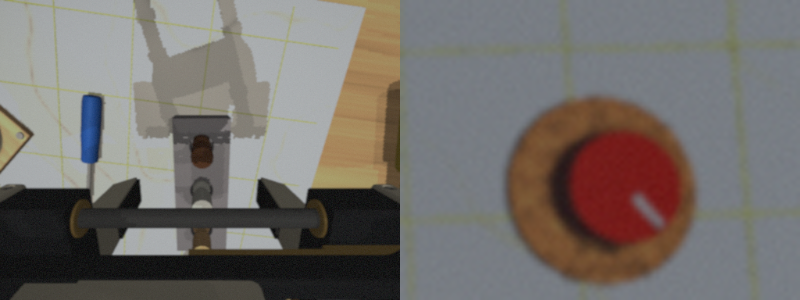

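The right crop shows the lid flat on the pad: lid centre near (625,187), pad centre (600,190), matching the projection. In the wrist view the walnut head is at full-frame (258,202) against a predicted (256,203). I'll descend and grip its upper head.

```bash
echo '92,0,2.5,40,0;92,0,2.5,75,0;92,0,2.5,95,0;92,0,2.5,95,0;92,0,2.5,95,0' | python3 shift.py
echo '15,0,0,0,0;15,0,0,0,0;15,0,0,0,0;15,0,0,0,0;15,0,0,0,0' | python3 shift.py
echo '15,0,0,0,0;15,0,0,0,0;15,0,0,0,0;15,0,0,0,0' | python3 shift.py
```

```text
time: 21.38
tool_pos: [479.3, 307.4, 245.0]
tcp_rot: [3.141, 0.002, -3.01]
contact_force: [-0.1, -0.1, 0.4]
grip_width: 91.6
finger_force: 0.0
time: 22.0
tool_pos: [478.8, 307.6, 244.0]
tcp_rot: [-3.142, -0.0, -3.009]
contact_force: [-0.1, 0.1, 0.3]
grip_width: 46.7
finger_force: 0.0
time: 22.5
tool_pos: [478.8, 307.6, 243.9]
tcp_rot: [-3.142, -0.0, -3.009]
contact_force: [-0.5, 0.6, -0.1]
grip_width: 25.2
finger_force: 30.0
```

```bash
echo '15,0,0,-10,0;15,0,0,-30,0;15,0,0,-55,0;15,0,0,-80,0;15,0,0,-110,0' | python3 shift.py
echo '15,0,0,-20,0;15,0,0,-35,0;15,0,0,-35,0;15,0,0,-35,0' | python3 shift.py
python3 -c "
from h import *
to(509.4,-22.3,389)"
```

```text
time: 23.12
tool_pos: [478.7, 307.5, 355.3]
tcp_rot: [-3.141, -0.0, -3.009]
contact_force: [1.0, -0.3, 0.1]
grip_width: 25.2
finger_force: 30.0
time: 23.62
tool_pos: [478.7, 307.5, 388.2]
tcp_rot: [-3.141, -0.001, -3.009]
contact_force: [-0.6, -0.0, -1.2]
grip_width: 25.1
finger_force: 30.0
t 23.62 tcp [478.7 307.5 388.2] rpy [-3.141e+00 -1.000e-03 -3.009e+00] q6 -1.267 shift [  13.2 -331.    -0.6] turn None F [-0.6 -0.  -1.2] w 25.1 30.0
```

```bash
echo '15,1,-25,0,0;15,3,-65,0,0;15,4,-110,0,0;15,6,-155,0,0;15,8,-200,0,0' | python3 shift.py
echo '15,2,-45,0,0;15,4,-85,0,0;15,5,-115,0,0;15,5,-131,0,0;15,5,-131,0,0' | python3 shift.py
echo '15,0,0,0,0;15,0,0,0,0;15,0,0,0,0' | python3 shift.py
python3 -c "
from h import *
to(509.4,-22.3,291)
from plant import bot, imaging, sensors, workorder
import cv2
w=imaging.capture('top');s=imaging.capture('side')
print(proj(s,[509.4,-22.3,109]),proj(s,[509.4,-22.3,150]))
im=[cv2.resize(s['color'][110:230,240:400,::-1],(400,300),interpolation=2),cv2.resize(w['color'][200:275,227:327,::-1],(400,300),interpolation=2)]
cv2.imwrite('pics/z5.png',np.hstack(im))"
```

```text
time: 24.25
tool_pos: [497.2, 106.9, 388.0]
tcp_rot: [3.142, -0.002, -3.009]
contact_force: [1.0, 0.5, -0.1]
grip_width: 25.2
finger_force: 30.0
time: 24.88
tool_pos: [509.8, -22.7, 388.4]
tcp_rot: [3.141, -0.001, -3.01]
contact_force: [0.1, 0.4, -0.3]
grip_width: 24.9
finger_force: 30.0
time: 25.25
tool_pos: [509.7, -21.5, 389.0]
tcp_rot: [-3.142, 0.0, -3.008]
contact_force: [-0.4, 0.3, -1.0]
grip_width: 24.8
finger_force: 30.0
t 25.25 tcp [509.7 -21.5 389. ] rpy [-3.142  0.    -3.008] q6 -1.897 shift [ 0.4 -0.8 98. ] turn None F [-0.4  0.3 -1. ] w 24.8 30.0
[310.20119333 189.75371172] [311.63711305 173.43970289]
```

View pics/z5.png

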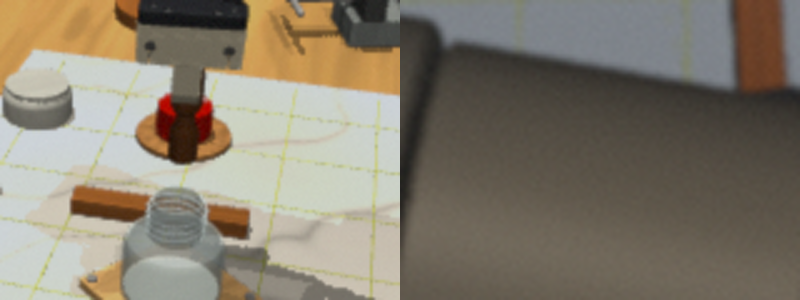

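The finial hangs vertical, foot at side pixel about (313,172), over the open jar mouth at (310.8,190); the offset is about 2 mm in x. I'll correct that and lower it into the mouth.

```bash
echo '15,-1.5,-1,15,0;15,-1.5,-1,30,0;15,-1.5,-1,40,0;15,-1.5,-1,50,0;15,-1.5,-1,60,0' | python3 shift.py
echo '15,0,0,8,0;15,0,0,16,0;15,0,0,24,0;15,0,0,32,0;15,0,0,38,0' | python3 shift.py
echo '15,0,0,0,0;15,0,0,0,0' | python3 shift.py
```

```text
time: 25.98
tool_pos: [511.4, -23.1, 328.3]
tcp_rot: [-3.142, 0.0, -3.009]
contact_force: [-0.4, -0.2, -0.7]
grip_width: 25.2
finger_force: 30.0
time: 26.6
tool_pos: [511.3, -23.0, 290.5]
tcp_rot: [-3.142, -0.0, -3.009]
contact_force: [-0.7, -0.5, -1.4]
grip_width: 24.8
finger_force: 30.0
time: 26.85
tool_pos: [511.5, -23.0, 291.2]
tcp_rot: [-3.141, 0.0, -3.009]
contact_force: [0.4, -0.0, -0.4]
grip_width: 24.8
finger_force: 30.0
```

No contact on the way in, so release and retreat.

```bash
echo '92,0,0,0,0;92,0,0,0,0;92,0,0,0,0;92,0,0,0,0;92,0,0,0,0' | python3 shift.py
echo '92,0,0,-40,0;92,0,0,-90,0;92,0,0,-100,0;92,0,0,-100,0;92,0,0,-100,0' | python3 shift.py
echo '92,40,0,0,0;92,80,0,0,0;92,110,0,0,0;92,110,0,0,0;92,110,0,0,0' | python3 shift.py
python3 -c "
from h import *
from plant import bot, imaging, sensors, workorder
import cv2
w=imaging.capture('top');s=imaging.capture('side')
im=[cv2.resize(s['color'][:,:,::-1],(400,300),interpolation=2),cv2.resize(s['color'][160:235,260:360,::-1],(400,300),interpolation=2)]
cv2.imwrite('pics/z6.png',np.hstack(im))"
```

```text
time: 27.48
tool_pos: [511.4, -23.0, 291.0]
tcp_rot: [-3.141, 0.0, -3.009]
contact_force: [-0.4, 0.2, 0.7]
grip_width: 70.4
finger_force: 0.0
time: 28.1
tool_pos: [511.0, -23.0, 389.4]
tcp_rot: [3.141, -0.003, -3.009]
contact_force: [-0.2, -0.2, 0.6]
grip_width: 91.5
finger_force: 0.0
time: 28.72
tool_pos: [402.9, -37.7, 390.6]
tcp_rot: [3.141, -0.0, -3.009]
contact_force: [-0.2, -0.2, 1.1]
grip_width: 91.4
finger_force: 0.0
```

View pics/z6.png

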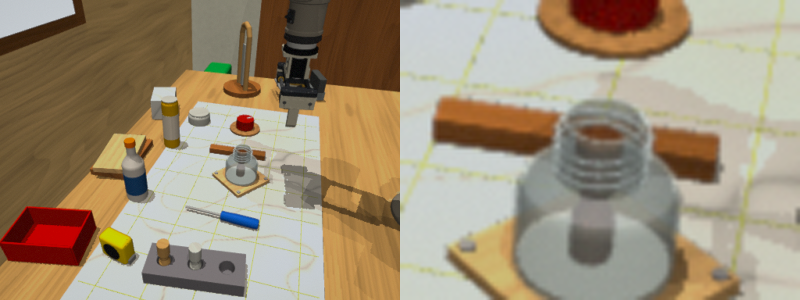

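The finial stands upright in the jar, seen through the glass at crop (592,200). The lid is on the pad, and the other finials and bystanders have not moved.

```bash
python3 -c "
from plant import bot, imaging, sensors, workorder
print(workorder.close_job())"
```

```text
the job is handed in; nothing more can be done
None
```

I handed the job in at about 29 s with the lid top up on the cork pad and the walnut finial standing inside the jar; the last picture shows both released and everything else in place, but the hand-in call gave no verdict.

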